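Bolt the sample chest for collection

TASK

The sample chest is ready for collection: unhook the stop plate that blocks its bolt (draw it along its keyhole slot until the stud's head is in the wide end, then lift it off) and lay it flat, right way up, on the wooden board. Then slide the barrel bolt fully across into its keeper and turn its handle all the way down into the notch. Leave the cups, bottles and marker standing or lying where they are, and let go of everything.

Things in the scene. Friction and masses are not known exactly. Their poses are not given: they have to be found in the camera images.
- chest: White sample chest, 230 (its x) by 280 (its y) by 100 mm high, fixed; origin at the centre of its underside, its flat dark grey lid (the deck) at z = 100 mm. On the deck, a steel barrel bolt slides to +y; its axis lies along the chest's y at x = +40, z = 118 mm, and its keeper, a staple 34 (x) by 25 (y) by 34 mm high, stands over the axis from y = 60 to 85 mm.
- bolt (a joint): Slide of the bolt to the chest's +y, in m: 0 drawn back (handle at chest y = -75 mm), 0.075 handle at the middle of the notch, 0.076 end stop, fully across. Starts at 0 to 0.015, rubs with about 2 N, stays where it is left. The rod is 14 mm thick; its free end is 80 mm ahead (+y) of the handle, and the stop plate's block stands in its way at the start.
- bolt_handle (a joint): Angle of the bolt's handle about the bolt's axis, in rad: 0 is straight up, growing as it tips to the chest's -x (towards the robot); 1.45 is fully down in the notch, almost level. The guide rails keep it within about 0.25 of upright except at the notch, where it tips through the gap in the rail. Stiff (about 0.05 N m), stays where it is left.
- knob (a point): Centre of the 18 mm ball at the end of the bolt's handle, a round steel stem 9 mm thick; 50 mm from the bolt's axis.
- notch (a point): Point on the bolt's axis at the middle of the notch (chest x = 40, y = 0, z = 118 mm); axes as the chest's. Two steel guide rails 9 mm thick flank the axis from chest y = -105 to +20 mm, inner faces 8 mm and outer faces 17 mm from it, 30 mm high above the deck. The notch is a gap 16 mm wide, as deep as the rail, in the rail on the -x side.
- stud (a point): Foot, at deck height, of the upright steel stud (chest frame x = -35, y = 40 mm): neck 9 mm thick, head 20 mm across, with its underside 8 mm and top 13 mm above the deck; axes as the chest's.
- stop_plate: Loose steel plate, 5 mm thick, 0.1 to 0.2 kg, flat on the deck under the stud's head; origin on its underside, z up, x roughly along the chest's +x. 40 mm wide (y) from x = -55 to +53 mm, then a tongue 14 mm wide to +82 mm that ends in a block 14 by 14 by 30 mm high, in the bolt's way. Keyhole slot along x, 13 mm wide from x = -8 to +21 mm; its wide end is at point wide_end.
- tab (a point): Point on the stop plate's grip tab, 32 mm above the plate's underside (at plate x = -36, y = 0). The tab is an upright steel bar, 28 mm long (plate x), 12 mm thick (plate y), its top 41 mm above the underside.
- wide_end (a point): Middle of the wide end of the stop plate's keyhole, 26 by 26 mm, at plate x = +34, y = 0, on the underside. Draw the plate along its own -x until this point is over the stud, then lift straight up.
- board: Flat wooden board, 240 (its x) by 160 (its y) by 18 mm, fixed to the counter; origin at the centre of its underside.
- cup_crate: White open crate of specimen cups, 220 by 150 by 52 mm high, fixed; origin at the centre of its underside; an obstacle.
- cup_a: clear specimen cup with a blue cap, 42 mm across, 46 mm high, origin at the centre of its underside; a bystander, leave it standing where it is (on the chest, behind the bolt)
- cup_b: clear specimen cup with a blue cap, 42 mm across, 46 mm high, origin at the centre of its underside; a bystander, leave it standing where it is (on the chest, behind the bolt)
- cup_c: clear specimen cup with a blue cap, 42 mm across, 46 mm high, origin at the centre of its underside; a bystander, leave it standing where it is (on the chest, in front of the bolt)
- cup_d: clear specimen cup with a blue cap, 42 mm across, 46 mm high, origin at the centre of its underside; a bystander, leave it standing where it is (on the counter in front of the chest)
- dropper: White dropper bottle with a red cap, 34 mm across, 100 mm high, standing near the board's +x end; origin at the centre of its underside; a bystander
- wash_bottle: Clear wash bottle, 60 mm across, 150 mm high, on the counter at the chest's far corner; origin at the centre of its underside; a bystander
- marker: Marker pen, 130 mm long (its x), 13 mm thick, lying on the counter in front of the chest; origin at the middle of its underside; a bystander
Not all that is in view belongs to the job. What is shaped like the stop_plate but black or orange is not meant.

How it is judged:
On the way, in this order (a step that is already met when the one before it is completed fails the run):
1. the stop plate is off the stud ((z of stop_plate in the frame of stud above 0.02 m or horizontal distance between stop_plate and stud above 0.12 m)), for 0.1 s.
2. the bolt is across (value of joint bolt above 0.0705 m), for 0.1 s.
At the end, for the whole second after the job is handed in: The stop plate lies flat and at rest on the board (its origin over the board, right way up, within about 7 degrees of level); the bolt is across (at least 70.5 mm of 76) and its handle is down in the notch (at least 1.25 rad of 1.45) (x of stop_plate in the frame of board between -0.12 and 0.12 m and y of stop_plate in the frame of board between -0.08 and 0.08 m and z of stop_plate in the frame of board between 0.014 and 0.024 m and angle between stop_plate's own z axis and vertical below 0.12 rad and linear speed of stop_plate below 0.02 m/s and value of joint bolt above 0.0705 m and value of joint bolt_handle above 1.25 rad and velocity of joint bolt_handle below 0.1 rad/s); the robot touches nothing.
It fails at once if a cup is pushed more than 30 mm or knocked over (distance of any of cup_a, cup_b, cup_c, cup_d from where it was at the start of the episode above 0.03 m or angle between any of cup_a, cup_b, cup_c, cup_d's own z axis and vertical above 0.5 rad).
It fails at once if a bottle is pushed more than 30 mm or knocked over (distance of any of dropper, wash_bottle from where it was at the start of the episode above 0.03 m or angle between any of dropper, wash_bottle's own z axis and vertical above 0.5 rad).
It fails at once if the marker is pushed more than 30 mm (distance of marker from where it was at the start of the episode above 0.03 m).
It also fails if it takes over 54 s, if anything falls off the work surface, if the arm or the gripper's body presses on something with over 40 N, if the wrist force passes 120 N, or if a joint passes its speed limit or range.

ROBOT

A 7-joint arm with a two-finger parallel gripper is mounted at the origin on the work surface. World frame = base frame: x ahead of the robot, y to its left, z up, the work surface at z = 0. Lengths are in m, angles in rad, forces in N, time in s.
With the tool pointing down it reaches from about 0.35 to 0.9 m from the base axis. Payload 8.1 kg.
Tool frame: the origin (TCP) lies at the very end of the fingers, on their centre line; the grasp point (between the pads) lies 19 mm behind it; z points along the fingers, y is the line along which they close (so a half turn about z gives the same grasp; the last joint's range is limited). The gripper opens to 92 mm and grips with 3 to 60 N. Pads are 19 mm wide; open, the fingers measure 130 mm over their backs; the gripper's body (75 mm by 190 mm) begins 47 mm behind the grasp point.
Start: joints at [1.023, 0.434, 0.025, 1.573, -0.012, 1.134, -0.075], TCP at [0.269, -0.564, 0.196] pointing down, gripper open.
Joint ranges: [-2.62, 2.62], [-0.44, 2.09], [-1.27, 1.32], [0.08, 2.57], [-1.32, 4.46], [0.12, 2], [-2.74, 2.74]. Speed limits (rad/s): [2.22, 2.22, 3.01, 3.01, 3.14, 3.14, 3.14].

INTERFACE

Orientations are given as a rotation vector (axis times angle).
In Python, from cell import arm gives the robot as it stands.
- The arm moves only by the shell command python3 -m pendant 'ROWS' [FORCE]. ROWS is a JSON object of lists of equal length, an entry for each row: "slide": the shift along the tool's x, y, z in units of 0.3 m (1.0 is 0.3 m), a list of three; "dr": the turn, a rotation vector about the tool's x, y, z in units of 0.12 rad (1.0 is 0.12 rad), a list of three; "claw": the opening, from 0 (shut) to 1 (fully open). In form: {"slide": [[tx, ty, tz], ...], "dr": [[ax, ay, az], ...], "claw": [claw, ...]}. A call has 1 to 10 rows; each row shifts and turns the commanded pose from where the row before left it, along the tool's axes as they then stand; what a row does not reach is not made up. A row lasts 1/10 s, in which the tool goes at most 50 mm and 8.59 degrees, less where a joint would pass 70% of its speed; a pose out of reach is approached as far as the arm can. A call with a number of a shift or a turn outside -1 to 1 is refused whole. A call with a gripper value outside its range is refused whole. The fingers move at their own pace and stop on an object; FORCE is the grip in N (left out, the last holds). Time passes only in rows, so rows that do not move let the fingers close. It gives the time, the measured TCP pose, the force, the opening and the grip force at its end, in the units of the state.
- arm.observe(): the state, without advancing time (a new reading comes with each control period).
- arm.get_image(name): name is "scene" or "top" or "wrist"; returns the picture (384x512x3 uint8, red, green, blue); there is no depth.
- arm.calibration(name): a dict with "K" (3x3 intrinsics, pixels), "xyz" and "orientation" of the camera in the world. Camera axes: x right, y up, looking along -z (the intrinsics and any distortion apply to the point x, -y, -z); pixel columns grow to the right and rows downward; lengths in m; the calibration is good to about 2 mm. A picture is of the moment at which its call begins: read the wrist's pose just before it. calibration takes no time and is no camera call; for the wrist camera it gives the pose at the moment of the call.
- arm.sign_off(): hands the job in; it is judged then, once.
The state is a dict: "clock": time; "joints": joint angles; "dq": joint speeds; "joint_efforts": joint torques, N m; "position": TCP position; "ee_rot": TCP orientation; "force": force on the tool from outside, world axes, zero at the start; "ft_torque": the same for the moment, N m; "width": opening from 0.0 (shut) to 1.0 (fully open); "gripper_force": force on a finger pad.
Only numpy, scipy, OpenCV 4.12 (cv2) and the standard library are available. Lean on these libraries where they do the work, as an engineer would, in place of code of your own. Each camera call takes 0.05 s, during which the arm holds its last target. There are 200 camera calls.

## Working session

There is one attempt and no reset: what is moved stays moved. The work goes in short steps, Python scripts to look and compute and a shell command to move; the robot and the scene stay as the last step left them, time stands still between calls to the robot, and variables do not carry over. Pictures are saved under pics/ and viewed, at most 10 in all, crops included, and the job is handed in when it is done.

```bash
mkdir -p pics; python3 - <<'E'
from cell import arm
import cv2,numpy as np
s=arm.observe(); print(s)
for n in("scene","top"):
    c=arm.calibration(n); print(n,c)
    cv2.imwrite(f"pics/{n}0.png",arm.get_image(n)[:,:,::-1])
E
```

```text
{'clock': 0.0, 'joints': array([ 1.02337578,  0.4352115 ,  0.02497937,  1.57410992, -0.01163479,
        1.13400888, -0.07509332]), 'dq': array([ 0.00157976,  0.00171074, -0.00060717,  0.00042057,  0.00048824,
       -0.0019232 ,  0.00154343]), 'joint_efforts': array([-5.26819258e-04, -6.67839718e+01,  9.85357203e-01, -3.14469016e+01,
       -6.04146277e-02,  4.29401058e-02,  1.48829627e-04]), 'position': array([ 0.26863971, -0.5636861 ,  0.19524726]), 'ee_rot': array([-3.06275371e+00, -6.92511716e-01,  7.26599041e-04]), 'force': array([ 0.12006336, -0.40381427, -0.03437023]), 'ft_torque': array([ 0.00358177, -0.03212648, -0.03162187]), 'gripper_force': 0.0, 'width': 1.001483411846693}
scene {'K': array([[465.67356313,   0.        , 249.0385422 ],
       [  0.        , 465.67356313, 193.64788357],
       [  0.        ,   0.        ,   1.        ]]), 'xyz': array([ 1.6811848 , -0.06342938,  0.82087385]), 'orientation': array([0.79882143, 0.7635474 , 1.38460194])}
top {'K': array([[394.41579118,   0.        , 253.82298041],
       [  0.        , 394.41579118, 184.38971637],
       [  0.        ,   0.        ,   1.        ]]), 'xyz': array([0.38053055, 0.0064844 , 1.07216665]), 'orientation': array([ 0.17016446, -0.16537416, -1.54074165])}
```

View pics/scene0.png

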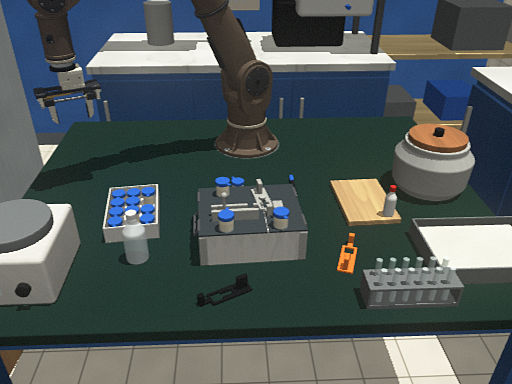

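View pics/top0.png

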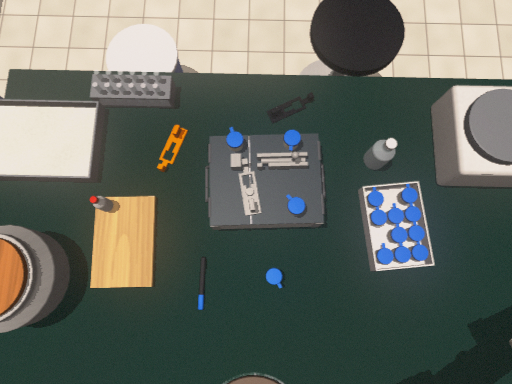

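Top view: the steel stop plate is on the deck at about (249,190). The look-alikes are the black one at (290,107) and the orange one at (172,147), both on the counter. By the description (steel, on the deck, under the stud) I choose the one at (249,190). Next is the close crop.

```bash
cat > h.py <<'E'
import numpy as np,cv2
from scipy.spatial.transform import Rotation as R
from cell import arm
def ray(c,u,v):
    d=np.linalg.inv(c["K"])@[u,v,1]; d=R.from_rotvec(c["orientation"]).as_matrix()@(d*[1,-1,-1])
    return np.array(c["xyz"]),d
def onz(c,u,v,z):
    o,d=ray(c,u,v); return o+d*(z-o[2])/d[2]
def proj(c,p):
    q=R.from_rotvec(c["orientation"]).as_matrix().T@(np.asarray(p)-c["xyz"]); q=q*[1,-1,-1]
    q=c["K"]@q; return q[:2]/q[2]
def grab(n):
    c=arm.calibration(n); return c,np.ascontiguousarray(arm.get_image(n)[:,:,::-1])
E
python3 - <<'E'
from h import *
c=arm.calibration("top"); im=cv2.imread("pics/top0.png")
cv2.imwrite("pics/crop0.png",cv2.resize(im[125:240,195:335],None,fx=5,fy=5,interpolation=cv2.INTER_CUBIC))
# board: warm mask
hsv=cv2.cvtColor(im,cv2.COLOR_BGR2HSV)
m=cv2.inRange(hsv,(10,60,120),(28,255,255)); m[:, :85]=0; m[:,165:]=0; m[:190]=0
r=cv2.minAreaRect(np.vstack([k for k in cv2.findContours(m,0,2)[0] if cv2.contourArea(k)>300])); 
P=[onz(c,*q,0.018) for q in cv2.boxPoints(r)]; print("board",np.round(P,3),np.round(onz(c,*r[0],.018),3))
# deck
g=im[:,:,::-1].astype(int); m=((g.max(2)<95)&(g.min(2)>35)&(g.max(2)-g.min(2)<18)).astype(np.uint8)*255
m[:120]=0;m[245:]=0;m[:,:195]=0;m[:,335:]=0
m=cv2.morphologyEx(m,cv2.MORPH_OPEN,np.ones((5,5)))
k=max(cv2.findContours(m,0,2)[0],key=cv2.contourArea); r=cv2.minAreaRect(k); P=np.array([onz(c,*q,.1) for q in cv2.boxPoints(r)]); print("deck",r,np.round(P,3),np.linalg.norm(P-np.roll(P,1,0),axis=1),P.mean(0))
E
```

```text
board [[0.328 0.431 0.018]
 [0.573 0.45  0.018]
 [0.571 0.281 0.018]
 [0.327 0.27  0.018]] [0.447 0.357 0.018]
deck ((308.31011962890625, 154.9754180908203), (43.76162338256836, 26.52731704711914), 80.27242279052734) [[ 0.724 -0.083  0.1  ]
 [ 0.738 -0.151  0.1  ]
 [ 0.623 -0.168  0.1  ]
 [ 0.609 -0.102  0.1  ]] [0.11594621 0.06928052 0.11630188 0.06761151] [ 0.6732896  -0.12576763  0.1       ]
```

View pics/crop0.png

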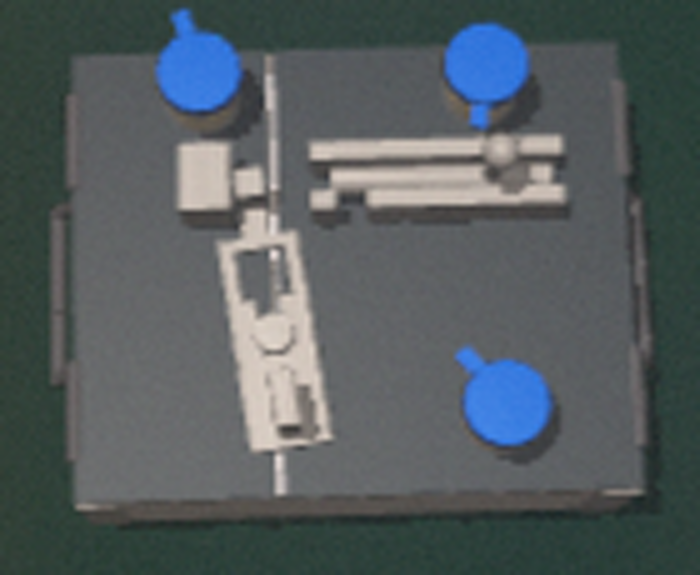

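The crop confirms it: pale steel plate at crop (270,340), i.e. image (249,193), held by the stud head at crop (274,333). Its tab is at crop (287,400) and its tongue and block at crop (250,185), in front of the rod. The knob is at crop (502,150). Next I compute poses from these points.

```bash
cat > fit.py <<'E'
from h import *
from scipy.optimize import least_squares
def fit(c,pts,px,z0,x0):   # planar pose of an object from known points & pixels
    T=lambda p:np.c_[(R.from_euler('z',p[2]).as_matrix()@np.array(pts).T).T]+[p[0],p[1],z0]
    f=lambda p:(np.array([proj(c,q) for q in T(p)])-px).ravel()
    r=least_squares(f,x0,loss='soft_l1'); return r.x,f(r.x).reshape(-1,2)
E
python3 - <<'E'
from fit import *
np.set_printoptions(suppress=True,precision=4)
c=arm.calibration("top"); o=lambda a:(np.array(a)+.5)/5-.5+[195,125]
ch,e=fit(c,[[.115,.14,.1],[.115,-.14,.1],[-.115,-.14,.1],[-.115,.14,.1],[-.035,.04,.113],[.057,.085,.134],[.023,.085,.134]],
 o([[73,57],[617,43],[643,492],[78,500],[274,333],[177,145],[180,212]]),0,[.6,0,0]); print("chest",ch,e.tolist())
pl,e=fit(c,[[.053,.02,.005],[.053,-.02,.005],[-.055,-.02,.005],[-.055,.02,.005]],o([[217,240],[298,232],[331,438],[252,450]]),.1,[.55,.03,.1]);print("plate",pl,e.tolist())
Rc=R.from_euler('z',ch[2]).as_matrix(); W=lambda p:Rc@p+[ch[0],ch[1],0]
Rp=R.from_euler('z',pl[2]).as_matrix(); P=lambda p:Rp@p+[pl[0],pl[1],.1]
st=W([-.035,.04,.1]); print("stud",st,"tab",P([-.036,0,.032]),"in plate frame stud:",Rp.T@(st-P([0,0,0])))
print("knob pix z.168",onz(c,*o([501,147]),.172), "chest frame", Rc.T@(onz(c,*o([501,147]),.172)-[ch[0],ch[1],0]))
print("dropper cap",onz(c,97,202,.1))
s=arm.observe(); M=R.from_rotvec(s["ee_rot"]).as_matrix(); print("tool x,y,z\n",M.T)
E
```

```text
chest [ 0.6088 -0.016   0.0481] [[0.4881306775628218, 0.3033238622594183], [-0.381715760686518, 0.5748706572622382], [-0.10313547977625603, -0.8380263290615915], [-0.4512052113980758, 0.3367505754827391], [0.08938711120612197, -0.05985182032711123], [0.4073781754527488, -0.10486369719612298], [-0.0290877364965354, -0.2255063422126682]]
plate [0.5715 0.0225 0.181 ] [[0.3467469611035767, 0.2346005746364881], [-0.21232933222765382, -0.5734321971558529], [0.03855810343492294, 0.07029528337753277], [-0.15786688390306836, 0.1909256603662186]]
stud [0.5719 0.0223 0.1   ] tab [0.536  0.0161 0.132 ] in plate frame stud: [ 0.0004 -0.0004 -0.    ]
knob pix z.168 [ 0.6526 -0.084   0.172 ] chest frame [ 0.0405 -0.07    0.172 ]
dropper cap [0.5379 0.4027 0.1   ]
tool x,y,z
 [[ 0.9027  0.4302 -0.0001]
 [ 0.4302 -0.9027 -0.0014]
 [-0.0007  0.0012 -1.    ]]
```

```bash
python3 -m pendant '{"slide":[[0,0,0],[0,0,-0.04],[0,0,-0.04],[0.07,-0.1,0],[0.08,-0.11,0],[0.08,-0.11,0],[0.08,-0.11,0],[0.08,-0.11,0],[0.08,-0.11,0],[0.08,-0.11,0]],"dr":[[0,0,1],[0,0,1],[0,0,0.2],[0,0,0],[0,0,0],[0,0,0],[0,0,0],[0,0,0],[0,0,0],[0,0,0]],"claw":[0.5,0.5,0.5,0.5,0.5,0.5,0.5,0.5,0.5,0.5]}' 30
python3 -m pendant '{"slide":[[0.08,-0.11,0],[0.08,-0.11,0],[0.08,-0.11,0],[0.08,-0.11,0],[0.08,-0.11,0],[0.08,-0.11,0],[0.08,-0.11,0],[0.03,-0.09,0],[0,0,0]],"dr":[[0,0,0],[0,0,0],[0,0,0],[0,0,0],[0,0,0],[0,0,0],[0,0,0],[0,0,0],[0,0,0]],"claw":[0.5,0.5,0.5,0.5,0.5,0.5,0.5,0.5,0.5]}'
python3 - <<'E'
from h import *
c,im=grab("wrist"); cv2.imwrite("pics/w1.png",im)
s=arm.observe();np.set_printoptions(suppress=True,precision=4);print(s["position"],R.from_rotvec(s["ee_rot"]).as_matrix().T)
print(c["xyz"],c["orientation"],[proj(c,p) for p in([.536,.0161,.141],[.5719,.0223,.113])])
E
```

```text
clock: 1.1
position: [0.3908, -0.3088, 0.2206]
ee_rot: [3.128, 0.288, 0.001]
force: [1.5, 1.2, 0.3]
width: 0.503
gripper_force: 0.0
clock: 2.0
position: [0.5187, -0.0194, 0.2204]
ee_rot: [-3.125, -0.298, -0.001]
force: [-0.0, 1.5, 0.4]
width: 0.502
gripper_force: 0.0
[ 0.5183 -0.0224  0.2203] [[ 0.9825  0.1862  0.0003]
 [ 0.1862 -0.9825 -0.0004]
 [ 0.0003  0.0005 -1.    ]]
[ 0.5997 -0.0047  0.4097] [-0.2544  0.213  -1.3695] [array([221.8389, 170.8294]), array([224.5846, 126.0131])]
```

View pics/w1.png

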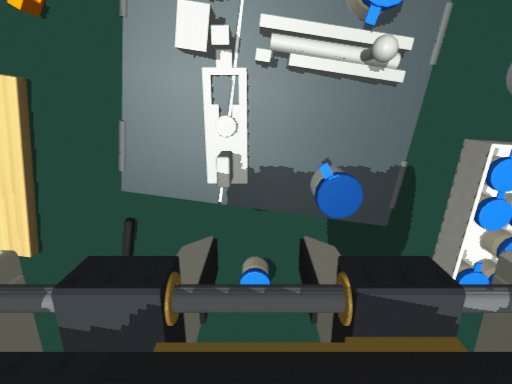

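The wrist view shows the plate corners at about (203,69), (247,68), (247,183) and (207,184), the stud head at (226,126) and the tab top at about (222,171). My projections agree with these (224.6,126 and 221.8,170.8). I refit from this view.

```bash
python3 - <<'E'
from fit import *
np.set_printoptions(suppress=True,precision=4)
c=arm.calibration("wrist")
pl,e=fit(c,[[.053,.02,.005],[.053,-.02,.005],[-.055,-.02,.005],[-.055,.02,.005]],np.array([[203,69],[247,68],[247,183],[207,184.]]),.1,[.57,.022,.18]);print(pl,e.tolist())
st=onz(c,226,126,.113); print(st); Rp=R.from_euler('z',pl[2]).as_matrix()
print("stud in plate",Rp.T@(st-[pl[0],pl[1],.1]))
s=arm.observe(); M=R.from_rotvec(s["ee_rot"]).as_matrix()
for p in(pl,np.array([.5715,.0225,.181])):
    t=R.from_euler('z',p[2]).as_matrix()@[-.036,0,.032]+[p[0],p[1],.1]; print("tab",t,"move units",M.T@(t-[0,0,.019]-s["position"])/.3, "yaw err",p[2]-np.arctan2(M[1,0],M[0,0]))
E
```

```text
[0.5692 0.018  0.1771] [[-0.28356200410564725, -0.9168875336714848], [-0.12863211328226498, 0.5269730668535715], [0.030632221392778547, 0.9093949664134016], [0.45751967499552393, -0.4547211379344276]]
[0.5718 0.0177 0.113 ]
stud in plate [ 0.0026 -0.0008  0.013 ]
tab [0.5337 0.0117 0.132 ] move units [ 0.0716 -0.1019  0.3577] yaw err -0.01016481636324526
tab [0.5361 0.016  0.132 ] move units [ 0.0821 -0.1146  0.3577] yaw err -0.006275941415513964
```

```bash
python3 -m pendant '{"slide":[[0.077,-0.108,0],[0,0,0.1],[0,0,0.1],[0,0,0.1],[0,0,0.05],[0,0,0],[0,0,0],[0,0,0],[0,0,0],[0,0,0]],"dr":[[0,0,0.07],[0,0,0],[0,0,0],[0,0,0],[0,0,0],[0,0,0],[0,0,0],[0,0,0],[0,0,0],[0,0,0]],"claw":[0.5,0.5,0.5,0.5,0.5,0.5,0,0,0,0]}' 40
```

```text
clock: 3.05
position: [0.5354, 0.0113, 0.1159]
ee_rot: [3.13, 0.27, 0.002]
force: [-0.1, 0.3, -0.6]
width: 0.201
gripper_force: 0.0
```

```bash
python3 -m pendant '{"slide":[[0,0,0],[0,0,0],[0,0,0],[0,0,0]],"dr":[[0,0,0],[0,0,0],[0,0,0],[0,0,0]],"claw":[0,0,0,0]}' 40; python3 - <<'E'
from h import *
c,im=grab("wrist"); cv2.imwrite("pics/w2.png",np.hstack([im[60:260,120:340]]).repeat(2,0).repeat(2,1))
E
```

```text
clock: 3.45
position: [0.5349, 0.0114, 0.115]
ee_rot: [3.13, 0.27, -0.0]
force: [0.8, -0.1, -0.1]
width: 0.004
gripper_force: 0.0
```

View pics/w2.png

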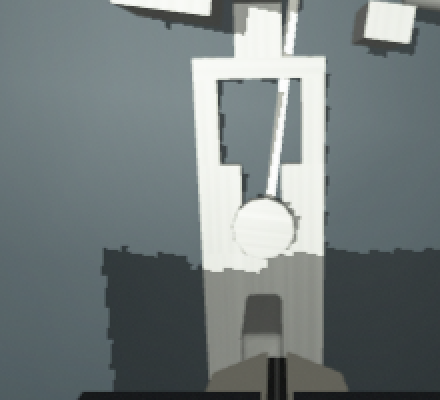

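The fingers shut at 0.004 without the tab. In the crop the tab's front face is at (262,315) and its top edge at (262,346), with the fingers at (277,380). I'll work out the offset.

```bash
python3 - <<'E'
from fit import *
np.set_printoptions(suppress=True,precision=4)
c=arm.calibration("wrist"); o=lambda u,v:np.array([120+u/2-.25,60+v/2-.25])
for n,u,v,z in[("FL",192,58,.105),("FR",326,57,.105),("BRedge",324,360,.105),("stud",264,227,.113),("face bottomL",242,335,.105),("face bottomR",282,335,.105),("face top",264,295,.141),("face topz105",264,295,.105),("bot z141",264,335,.141),("lower",262,356,.141),("finger gap",277,357,.115)]:
    print(n,onz(c,*o(u,v),z))
s=arm.observe();print(s["position"],c["xyz"]); print(proj(c,s["position"]), proj(c,s["position"]+[0,0,.019]))
E
```

```text
FL [0.6186 0.0514 0.105 ]
FR [0.6258 0.0116 0.105 ]
BRedge [ 0.5275 -0.0071  0.105 ]
stud [0.5727 0.0216 0.113 ]
face bottomL [0.532  0.0226 0.105 ]
face bottomR [0.5343 0.009  0.105 ]
face top [0.5601 0.0189 0.141 ]
face topz105 [0.5477 0.0175 0.105 ]
bot z141 [0.5483 0.0169 0.141 ]
lower [0.5418 0.0164 0.141 ]
finger gap [0.5304 0.0101 0.115 ]
[0.5349 0.0113 0.115 ] [0.6163 0.0251 0.3042]
[257.5006 231.8637] [257.4443 244.5667]
```

```bash
python3 - <<'E'
from h import *
z=lambda i,k,s:cv2.resize(i,s,interpolation=cv2.INTER_CUBIC)
a=cv2.imread("pics/w1.png")[110:200,180:270]; _,s=grab("scene"); _,t=grab("top")
b=s[160:250,190:310]; d=cv2.imread("pics/top0.png")[160:225,225:290];c,w=grab("wrist")
cv2.imwrite("pics/m1.png",np.vstack([np.hstack([z(a,0,(300,300)),z(b,0,(400,300))]),np.hstack([z(d,0,(300,300)),z(w[160:310,160:360],0,(400,300))])]))
E
```

```text
(no output)
```

View pics/m1.png

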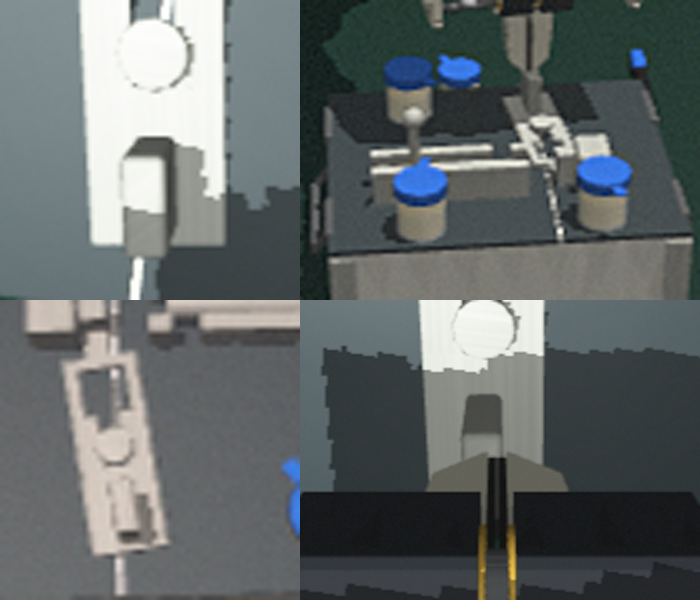

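Mosaic, top left (w1): tab top at (144,205). Top right (scene): the fingers come down at about (530,90), level with the tab. Bottom right (wrist): the closed fingers at (497,460) seem to cover the tab. I need to know whether the fingertips are above or behind the tab, so I check by projecting into the scene view.

```bash
python3 - <<'E'
from h import *
np.set_printoptions(suppress=True,precision=1)
c,s=grab("scene"); p=arm.observe()["position"]
f=lambda q:(proj(c,q)-[225,165])*10
print("tcp",f(p),"tcp+26mm",f(p+[0,0,.026]),"stud",f([.572,.02,.113]),"tab top front",f([.548,.0175,.141]),"back",f([.521,.0125,.141]),"tab front base",f([.548,.0175,.105]))
cv2.imwrite("pics/s2.png",cv2.resize(s[165:225,225:295],None,fx=10,fy=10,interpolation=cv2.INTER_CUBIC))
E
```

```text
tcp [321.4 233.3] tcp+26mm [322.3 156. ] stud [359.6 307.2] tab top front [346.6 179. ] back [323.4 131.4] tab front base [345.  286.2]
```

View pics/s2.png

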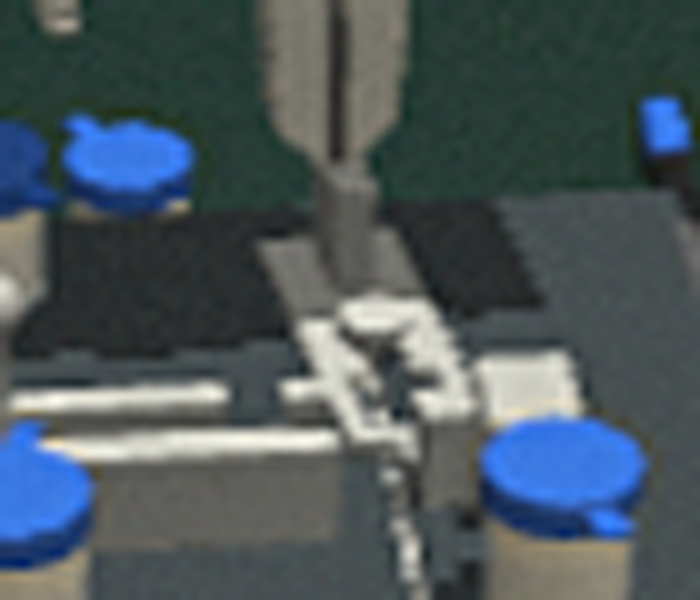

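```bash
python3 - <<'E'
from h import *
np.set_printoptions(suppress=True,precision=4)
c=arm.calibration("wrist"); s=arm.observe();p=s["position"]; M=R.from_rotvec(s["ee_rot"]).as_matrix()
print(c["K"][0,0],s["width"],s["gripper_force"],p)
for dx in(-.0095,0,.0095):
  for dz in(0,-.01,-.019,-.028):
    a=[proj(c,p+M@[dx,y,dz]) for y in(-.023,.023)]; print(dx,dz,a[0],a[1],a[1][0]-a[0][0])
im=cv2.imread("pics/w1.png"); g=cv2.cvtColor(im,6)
for v in(234,237,240,244,248,252): print(v,g[v,196:226].tolist(),g[v,292:326].tolist())
E
```

```text
311.0705035838365 8.90010530374878e-06 0.0 [0.5349 0.0114 0.115 ]
-0.0095 0 [223.1057 244.9333] [291.8519 244.8885] 68.74618629668515
-0.0095 -0.01 [221.4265 251.8607] [293.4718 251.8144] 72.04530085646678
-0.0095 -0.019 [219.7712 258.6894] [295.0687 258.6418] 75.29745868705129
-0.0095 -0.028 [217.9595 266.1638] [296.8166 266.1146] 78.8571044479198
0 0 [222.6051 231.8509] [292.3137 231.8043] 69.70863964053427
0 -0.01 [220.8769 238.2429] [293.9799 238.1947] 73.10305726927737
0 -0.019 [219.171  244.5524] [295.6246 244.5026] 76.45363191260827
0 -0.028 [217.3012 251.468 ] [297.4273 251.4165] 80.12609762128807
0.0095 0 [222.0903 218.397 ] [292.7887 218.3485] 70.6984245107167
0.0095 -0.01 [220.3109 224.2194] [294.5032 224.1691] 74.192336074932
0.0095 -0.019 [218.552  229.9745] [296.1979 229.9225] 77.64586430608085
0.0095 -0.028 [216.6215 236.2916] [298.0581 236.2376] 81.43660085727285
234 [59, 58, 59, 59, 59, 59, 59, 59, 59, 59, 59, 59, 59, 59, 59, 58, 58, 59, 59, 58, 59, 60, 59, 59, 60, 59, 59, 59, 59, 60] [58, 59, 59, 59, 59, 60, 58, 60, 59, 57, 59, 59, 59, 59, 59, 59, 59, 59, 59, 58, 58
[... 777 characters left out ...]
3, 19, 20, 21, 21, 41, 76, 98, 102, 103, 102, 102, 102, 103, 102, 103, 102, 102, 103, 104, 103, 103, 103, 103, 103, 102]
248 [103, 102, 102, 103, 103, 102, 103, 102, 102, 102, 103, 103, 98, 73, 29, 22, 19, 20, 20, 20, 18, 43, 59, 59, 60, 59, 59, 59, 60, 59] [60, 60, 60, 59, 59, 59, 59, 45, 18, 17, 17, 22, 22, 20, 35, 74, 98, 102, 103, 102, 103, 102, 102, 103, 102, 103, 102, 103, 103, 102, 103, 103, 102, 104]
252 [102, 103, 103, 103, 103, 102, 103, 103, 102, 103, 102, 95, 66, 22, 22, 22, 20, 21, 18, 19, 19, 37, 55, 60, 60, 60, 59, 58, 59, 59] [59, 58, 59, 59, 59, 59, 55, 40, 17, 17, 18, 19, 20, 22, 22, 24, 58, 92, 101, 103, 103, 103, 103, 102, 102, 102, 104, 103, 103, 103, 103, 102, 103, 103]
```

The wrist view and the triangulation with the scene view agree: the visible fingertips end about 28 mm above the reported TCP. At u 217 and 299.5 their separation matches that depth. The fingers therefore closed just above the tab's top. I open, shift 3 mm in y, and go about 27 mm lower, watching the force.

```bash
python3 -m pendant '{"slide":[[0,-0.01,-0.01],[0,0,0],[0,0,0],[0,0,0.03],[0,0,0.03],[0,0,0.03],[0,0,0.007],[0,0,0]],"dr":[[0,0,0],[0,0,0],[0,0,0],[0,0,0],[0,0,0],[0,0,0],[0,0,0],[0,0,0]],"claw":[0.5,0.5,0.5,0.5,0.5,0.5,0.5,0.5]}' 40 &&  python3 -m pendant '{"slide":[[0,0,0],[0,0,0],[0,0,0],[0,0,0],[0,0,0],[0,0,0],[0,0,0]],"dr":[[0,0,0],[0,0,0],[0,0,0],[0,0,0],[0,0,0],[0,0,0],[0,0,0]],"claw":[0,0,0,0,0,0,0]}' 40
```

```text
clock: 4.5
position: [0.5338, 0.0143, 0.0881]
ee_rot: [-3.13, -0.27, 0.002]
force: [0.4, 0.2, -0.9]
width: 0.495
gripper_force: 0.0
clock: 5.2
position: [0.5345, 0.0144, 0.0891]
ee_rot: [-3.13, -0.271, -0.0]
force: [-0.3, 0.6, 3.1]
width: 0.128
gripper_force: 39.9
```

```bash
python3 -m pendant '{"slide":[[-0.02,0,-0.003],[-0.03,0,0],[-0.03,0,0],[-0.028,0,0],[0,0,0],[0,0,0]],"dr":[[0,0,0],[0,0,0],[0,0,0],[0,0,0],[0,0,0],[0,0,0]],"claw":[0,0,0,0,0,0]}' 40; python3 - <<'E'
from h import *
c,im=grab("wrist"); cv2.imwrite("pics/w3.png",cv2.resize(im[40:240,150:350],None,fx=3,fy=3,interpolation=cv2.INTER_CUBIC)); print(arm.observe()["position"])
E
```

```text
clock: 5.8
position: [0.5024, 0.0087, 0.09]
ee_rot: [3.13, 0.27, 0.001]
force: [1.2, -0.3, -1.7]
width: 0.125
gripper_force: 39.9
[0.50276252 0.00882926 0.09000278]
```

View pics/w3.png

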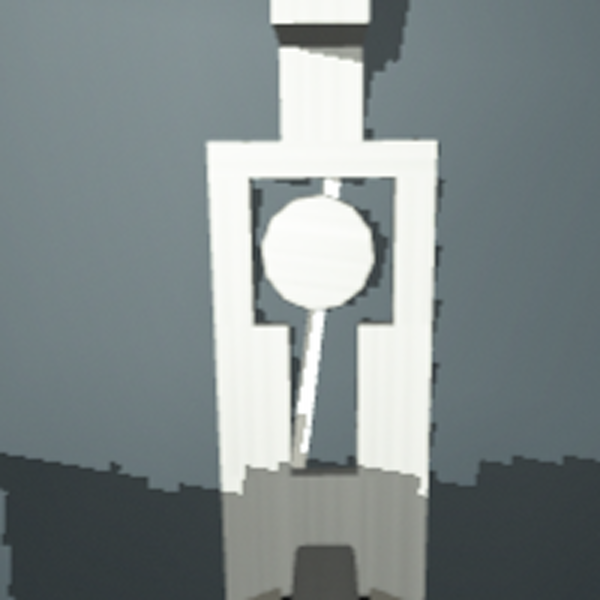

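The stud head at crop (318,252) is centred in the wide-end opening (252–395, 178–324), so I lift straight up.

```bash
python3 -m pendant '{"slide":[[0,0,-0.02],[0,0,-0.03],[0,0,-0.03],[0,0,-0.03],[0,0,-0.06],[0,0,-0.06],[0,0,-0.06],[0,0,-0.06],[0,0,0]],"dr":[[0,0,0],[0,0,0],[0,0,0],[0,0,0],[0,0,0],[0,0,0],[0,0,0],[0,0,0],[0,0,0]],"claw":[0,0,0,0,0,0,0,0,0]}' 50; python3 - <<'E'
from h import *
np.set_printoptions(suppress=True,precision=4)
c,im=grab("top"); s=arm.observe()
M=R.from_rotvec(s["ee_rot"]).as_matrix(); yaw=np.arctan2(M[1,0],M[0,0]); print(s["position"],yaw)
hsv=cv2.cvtColor(im,cv2.COLOR_BGR2HSV); m=cv2.inRange(hsv,(10,60,120),(28,255,255)); m[:, :85]=0; m[:,165:]=0; m[:190]=0
k=max(cv2.findContours(m,0,2)[0],key=cv2.contourArea); r=cv2.minAreaRect(k); b=onz(c,*r[0],.018); print("board rect",r,b)
r2=cv2.inRange(hsv,(0,150,120),(6,255,255)); r2[:,:80]=0;r2[:,120:]=0;r2[:190]=0;r2[225:]=0; ys,xs=np.nonzero(r2); print("red",xs.mean(),ys.mean(),onz(c,xs.mean(),ys.mean(),.118),onz(c,xs.mean(),ys.mean(),.1))
t=np.array([.389,.33,0]); d=t-s["position"]; 
for yw in(0.,): 
  Mx=np.array([[np.cos(yw),np.sin(yw)],[np.sin(yw),-np.cos(yw)]]); print("units at yaw",yw,Mx.T@d[:2]/.3)
E
```

```text
clock: 6.75
position: [0.5042, 0.0091, 0.1976]
ee_rot: [3.13, 0.27, 0.008]
force: [0.2, -0.2, -1.5]
width: 0.129
gripper_force: 49.9
[0.5033 0.0089 0.1961] 0.17227137559937464
board rect ((122.33296203613281, 241.51109313964844), (61.998905181884766, 93.0816421508789), 1.9091522693634033) [0.4468 0.3574 0.018 ]
red 92.83333333333333 198.95238095238096 [0.5423 0.4064 0.118 ] [0.5453 0.414  0.1   ]
units at yaw 0.0 [-0.3811 -1.0703]
```

```bash
python3 -m pendant '{"slide":[[0,0,0],[0,0,0],[-0.038,-0.107,0],[-0.038,-0.107,0],[-0.038,-0.107,0],[-0.038,-0.107,0],[-0.038,-0.107,0],[-0.038,-0.107,0],[-0.038,-0.107,0],[-0.038,-0.107,0]],"dr":[[0,0,1],[0,0,0.43],[0,0,0],[0,0,0],[0,0,0],[0,0,0],[0,0,0],[0,0,0],[0,0,0],[0,0,0]],"claw":[0,0,0,0,0,0,0,0,0,0]}' 50; python3 -m pendant '{"slide":[[-0.038,-0.107,0],[-0.038,-0.107,0.02],[0,0,0.08],[0,0,0.1],[0,0,0.1],[0,0,0.1],[0,0,0.1],[0,0,0.06],[0,0,0.02],[0,0,0]],"dr":[[0,0,0],[0,0,0],[0,0,0],[0,0,0],[0,0,0],[0,0,0],[0,0,0],[0,0,0],[0,0,0],[0,0,0]],"claw":[0,0,0,0,0,0,0,0,0,0]}' 50
```

```text
clock: 7.8
position: [0.41, 0.2663, 0.1938]
ee_rot: [3.141, 0.001, -0.002]
force: [0.1, 0.0, -2.5]
width: 0.128
gripper_force: 49.9
clock: 8.8
position: [0.3875, 0.3291, 0.0198]
ee_rot: [3.14, 0.001, -0.003]
force: [0.1, -0.1, -2.2]
width: 0.125
gripper_force: 49.9
```

Underside about 13 mm above the board; now I lower slowly.

```bash
python3 -m pendant '{"slide":[[0,0,0.015],[0,0,0.015],[0,0,0.008],[0,0,0.004],[0,0,0]],"dr":[[0,0,0],[0,0,0],[0,0,0],[0,0,0],[0,0,0]],"claw":[0,0,0,0,0]}' 50; python3 -c "
from h import *
np.set_printoptions(suppress=True,precision=4)
s=arm.observe();print(s['position'],s['force'],s['ft_torque'])"
```

```text
clock: 9.3
position: [0.3883, 0.3297, 0.0083]
ee_rot: [-3.142, -0.001, -0.0]
force: [0.7, 0.1, -2.0]
width: 0.129
gripper_force: 49.9
[0.3883 0.3297 0.0083] [ 0.6866  0.1466 -1.959 ] [0.04   0.1688 0.017 ]
```

```bash
python3 -m pendant '{"slide":[[0,0,0.004],[0,0,0.004],[0,0,0.003],[0,0,0]],"dr":[[0,0,0],[0,0,0],[0,0,0],[0,0,0]],"claw":[0,0,0,0]}' 50
```

```text
clock: 9.7
position: [0.3885, 0.3299, 0.007]
ee_rot: [-3.142, -0.001, -0.002]
force: [-6.5, -7.1, 29.3]
width: 0.13
gripper_force: 49.9
```

```bash
python3 -m pendant '{"slide":[[0,0,-0.005],[0,0,0],[0,0,0],[0,0,0],[0,0,-0.05],[0,0,-0.1],[0,0,-0.14],[0,0,-0.14],[0,0,-0.14],[0,0,-0.14]],"dr":[[0,0,0],[0,0,0],[0,0,0],[0,0,0],[0,0,0],[0,0,0],[0,0,0],[0,0,0],[0,0,0],[0,0,0]],"claw":[0.4,0.4,0.4,0.4,0.4,0.4,0.4,0.4,0.4,0.4]}'; python3 - <<'E'
from fit import *
np.set_printoptions(suppress=True,precision=4)
c,t=grab("top"); c2,s=grab("scene")
z=lambda i:cv2.resize(i,(350,350),interpolation=cv2.INTER_CUBIC)
cv2.imwrite("pics/m2.png",np.hstack([z(t[190:295,75:180]),z(s[170:250,320:400])]))
o=lambda u,v:(np.array([u,v])+.5)
st=arm.observe();M=R.from_rotvec(st["ee_rot"]).as_matrix(); yaw=np.arctan2(M[1,0],M[0,0])
# knob: chest frame (.04,-.070) averaged chest pose
ch=np.array([.6088,-.016,.0481]); q=np.array([.6526,-.084])
print(st["position"],yaw,"dyaw",ch[2]-yaw)
cy,sy=np.cos(ch[2]),np.sin(ch[2]); X=np.array([[cy,sy],[sy,-cy]])
print("to knob in tool axes at chest yaw (units)",X.T@(q-st["position"][:2])/.3)
E
```

```text
clock: 10.7
position: [0.3879, 0.3294, 0.221]
ee_rot: [3.142, 0.001, -0.0]
force: [1.3, 0.8, 0.1]
width: 0.402
gripper_force: 0.0
[0.3903 0.3322 0.2248] 0.0006633509937983832 dyaw 0.04743664900620161
to knob in tool axes at chest yaw (units) [0.8066 1.4279]
```

View pics/m2.png

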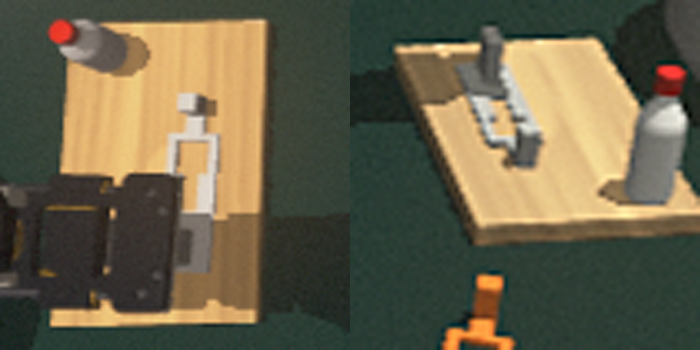

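Left panel (top): plate lies on the board at (195,190), clear of the dropper at (90,40). Right panel (scene): it is flat and upright, tab at (490,55), block at (525,145). Next is the knob.

```bash
python3 -m pendant '{"slide":[[0,0,0],[0.067,0.119,0],[0.067,0.119,0],[0.067,0.119,0],[0.067,0.119,0],[0.067,0.119,0],[0.067,0.119,0],[0.067,0.119,0],[0.067,0.119,0],[0.067,0.119,0]],"dr":[[0,0,-0.4],[0,0,0],[0,0,0],[0,0,0],[0,0,0],[0,0,0],[0,0,0],[0,0,0],[0,0,0],[0,0,0]],"claw":[0.4,0.4,0.4,0.4,0.4,0.4,0.4,0.4,0.4,0.4]}'; python3 -m pendant '{"slide":[[0.067,0.119,0],[0.067,0.119,0],[0.067,0.119,0],[0,0,0],[0,0,0]],"dr":[[0,0,0],[0,0,0],[0,0,0],[0,0,0],[0,0,0]],"claw":[0.4,0.4,0.4,0.4,0.4]}'; python3 - <<'E'
from h import *
np.set_printoptions(suppress=True,precision=4)
c,im=grab("wrist"); cv2.imwrite("pics/w4.png",im); s=arm.observe(); M=R.from_rotvec(s["ee_rot"]).as_matrix()
print(s["position"],np.arctan2(M[1,0],M[0,0]))
p=proj(c,[.6526,-.084,.168]); e=proj(c,[.6526+.009,-.084,.168]); print("pred",p,"r",np.linalg.norm(e-p))
g=cv2.cvtColor(im,6)
C=cv2.HoughCircles(g,cv2.HOUGH_GRADIENT,1,8,param1=80,param2=9,minRadius=8,maxRadius=22)
for q in C[0]:
    if np.linalg.norm(q[:2]-p)<45: print(q,onz(c,q[0],q[1],.168))
E
```

```text
clock: 11.8
position: [0.5849, 0.0159, 0.2184]
ee_rot: [3.14, 0.077, -0.002]
force: [0.3, 1.1, -0.1]
width: 0.401
gripper_force: 0.0
clock: 12.3
position: [0.6497, -0.0874, 0.2178]
ee_rot: [-3.141, -0.073, 0.003]
force: [-0.5, 0.6, 0.0]
width: 0.396
gripper_force: 0.0
[ 0.6495 -0.0858  0.2183] 0.04887570652742151
pred [253.5463 203.5365] r 10.658246241036672
[230.5 186.5  21.4] [ 0.666  -0.0651  0.168 ]
[253.5 203.5  12.2] [ 0.6526 -0.084   0.168 ]
[270.5 204.5  21.4] [ 0.6524 -0.0978  0.168 ]
[260.5 199.5  17.9] [ 0.6563 -0.0895  0.168 ]
[266.5 176.5  18. ] [ 0.6755 -0.0933  0.168 ]
[275.5 172.5  15.9] [ 0.679  -0.1001  0.168 ]
[232.5 169.5  15.8] [ 0.6799 -0.0664  0.168 ]
[277.5 187.5  15.8] [ 0.6669 -0.1025  0.168 ]
[269.5 187.5  15.9] [ 0.6666 -0.0961  0.168 ]
[238.5 187.5  12.2] [ 0.6655 -0.0715  0.168 ]
[231.5 199.5  15.8] [ 0.6552 -0.0661  0.168 ]
[270.5 195.5  12.2] [ 0.66   -0.0973  0.168 ]
[274.5 213.5  13.6] [ 0.6448 -0.1015  0.168 ]
[247.5 214.5  12.2] [ 0.6429 -0.0794  0.168 ]
[236.5 216.5   9.3] [ 0.6408 -0.0705  0.168 ]
[257.5 210.5   9.6] [ 0.6468 -0.0875  0.168 ]
[238.5 177.5   9.1] [ 0.6737 -0.0713  0.168 ]
```

A Hough circle falls exactly on the predicted knob pixel (253.5,203.5), at (0.6526,−0.084). I descend around the knob and grip it; the width should read about 0.196.

```bash
python3 -m pendant '{"slide":[[0.01,-0.006,0.05],[0,0,0.06],[0,0,0.06],[0,0,0.06],[0,0,0.05],[0,0,0.033],[0,0,0],[0,0,0]],"dr":[[0,0,0],[0,0,0],[0,0,0],[0,0,0],[0,0,0],[0,0,0],[0,0,0],[0,0,0]],"claw":[0.4,0.4,0.4,0.4,0.4,0.4,0.2,0.1]}' 12; python3 -m pendant '{"slide":[[0,0,0],[0,0,0],[0,0,0],[0,0,0]],"dr":[[0,0,0],[0,0,0],[0,0,0],[0,0,0]],"claw":[0,0,0,0]}' 12
```

```text
clock: 13.15
position: [0.6531, -0.0842, 0.1258]
ee_rot: [-3.141, -0.077, -0.001]
force: [0.7, 0.5, 0.1]
width: 0.274
gripper_force: 0.0
clock: 13.55
position: [0.6536, -0.0844, 0.1264]
ee_rot: [3.141, 0.077, 0.003]
force: [-0.0, 0.1, 3.9]
width: 0.179
gripper_force: 12.0
```

The width reads 16.5 mm with a small upward force, so the pads hold the ball above its middle. I open, go 10 mm lower and grip again.

```bash
python3 -m pendant '{"slide":[[0,0,0],[0,0,0],[0,0,0.017],[0,0,0.017],[0,0,0],[0,0,0],[0,0,0],[0,0,0],[0,0,0]],"dr":[[0,0,0],[0,0,0],[0,0,0],[0,0,0],[0,0,0],[0,0,0],[0,0,0],[0,0,0],[0,0,0]],"claw":[0.35,0.35,0.35,0.35,0,0,0,0,0]}' 12; python3 -c "
from h import *
for i in range(3): _=arm.get_image('top'); s=arm.observe(); print(s['position'],s['force'],s['width'],s['gripper_force'])"
```

```text
clock: 14.45
position: [0.6528, -0.0844, 0.1151]
ee_rot: [-3.141, -0.077, 0.001]
force: [0.9, 0.7, -3.8]
width: 0.178
gripper_force: 12.0
[ 0.65275483 -0.08444912  0.11513822] [ 0.40135992  0.10480226 -3.34889869] 0.17945811381386384 11.999819129705429
[ 0.65276198 -0.08446794  0.11515516] [ 1.60749447  0.77336306 -4.0203981 ] 0.1835751539612225 11.999805271625519
[ 0.65275848 -0.08448225  0.11516753] [-0.34773697  0.18308675 -2.70220989] 0.18580393363237624 11.9998200237751
```

```bash
python3 -m pendant '{"slide":[[0,-0.02,0],[0,-0.03,0],[0,-0.03,0],[0,-0.03,0],[0,-0.03,0],[0,-0.03,0],[0,-0.03,0],[0,-0.01,0],[0,0,0]],"dr":[[0,0,0],[0,0,0],[0,0,0],[0,0,0],[0,0,0],[0,0,0],[0,0,0],[0,0,0],[0,0,0]],"claw":[0,0,0,0,0,0,0,0,0]}' 15
```

```text
clock: 15.5
position: [0.6495, -0.02, 0.1152]
ee_rot: [-3.139, -0.079, 0.001]
force: [-1.4, 2.3, -5.7]
width: 0.18
gripper_force: 15.0
```

```bash
python3 -m pendant '{"slide":[[0,-0.007,0],[0,-0.007,0],[0,0,0]],"dr":[[0,0,0],[0,0,0],[0,0,0]],"claw":[0,0,0]}'; python3 -m pendant '{"slide":[[0,-0.007,0],[0,0,0]],"dr":[[0,0,0],[0,0,0]],"claw":[0,0]}';  python3 -m pendant '{"slide":[[0,-0.007,0],[0,0,0]],"dr":[[0,0,0],[0,0,0]],"claw":[0,0]}'
```

```text
clock: 15.8
position: [0.6495, -0.0177, 0.1152]
ee_rot: [3.14, 0.076, -0.0]
force: [-1.5, -1.8, -4.9]
width: 0.18
gripper_force: 15.0
clock: 16.0
position: [0.6494, -0.0153, 0.1152]
ee_rot: [3.141, 0.076, -0.0]
force: [-1.0, -2.3, -7.0]
width: 0.176
gripper_force: 15.0
clock: 16.2
position: [0.6493, -0.013, 0.1152]
ee_rot: [-3.141, -0.077, 0.0]
force: [-1.2, -1.9, -6.7]
width: 0.179
gripper_force: 15.0
```

```bash
python3 -m pendant '{"slide":[[0,-0.007,0],[0,0,0]],"dr":[[0,0,0],[0,0,0]],"claw":[0,0]}'; python3 -m pendant '{"slide":[[0,-0.005,0],[0,0,0]],"dr":[[0,0,0],[0,0,0]],"claw":[0,0]}'
```

```text
clock: 16.4
position: [0.6493, -0.0128, 0.1152]
ee_rot: [3.139, 0.075, -0.0]
force: [-1.1, -5.8, -6.0]
width: 0.182
gripper_force: 15.0
clock: 16.6
position: [0.6493, -0.0127, 0.1152]
ee_rot: [3.137, 0.073, -0.0]
force: [-0.2, -8.8, -7.4]
width: 0.184
gripper_force: 15.0
```

The end stop was reached: y is stuck at −0.0127 with force rising, and knob (0.6493,−0.0127) matches the predicted (0.6488,−0.013). I regrip 8 mm higher, so the fingertips clear the deck at the end of the arc.

```bash
python3 -m pendant '{"slide":[[0,0.01,0],[0,0,0],[0,0,-0.013],[0,0,-0.014],[0,0,0],[0,0,0],[0,0,0],[0,0,0],[0,0,0]],"dr":[[0,0,0],[0,0,0],[0,0,0],[0,0,0],[0,0,0],[0,0,0],[0,0,0],[0,0,0],[0,0,0]],"claw":[0.3,0.3,0.3,0.3,0,0,0,0,0]}' 12; python3 - <<'E'
import numpy as np
t=np.array([0,.15,.3,.45,.6,.75,.9,1.05,1.2,1.35,1.44]); print(np.round(np.c_[-np.diff(np.sin(t)),-np.diff(np.cos(t))]*.05/.3,3).tolist())
E
```

```text
clock: 17.5
position: [0.65, -0.013, 0.1241]
ee_rot: [3.14, 0.076, 0.002]
force: [-0.9, -1.9, 5.7]
width: 0.182
gripper_force: 12.0
[[-0.025, 0.002], [-0.024, 0.006], [-0.023, 0.009], [-0.022, 0.013], [-0.019, 0.016], [-0.017, 0.018], [-0.014, 0.021], [-0.011, 0.023], [-0.007, 0.024], [-0.003, 0.015]]
```

```bash
python3 -m pendant '{"slide":[[-0.025,0,0.002],[-0.024,0,0.006],[-0.023,0,0.009],[-0.022,0,0.013],[0,0,0]],"dr":[[0,0,0],[0,0,0],[0,0,0],[0,0,0],[0,0,0]],"claw":[0,0,0,0,0]}' 12
```

```text
clock: 18.0
position: [0.6194, -0.0144, 0.1134]
ee_rot: [3.14, 0.076, -0.004]
force: [-1.4, -3.3, -0.8]
width: 0.179
gripper_force: 12.0
```

```bash
python3 -m pendant '{"slide":[[-0.017,0,0.014],[-0.017,0,0.018],[-0.014,0,0.021],[-0.011,0,0.022],[0,0,0]],"dr":[[0,0,0],[0,0,0],[0,0,0],[0,0,0],[0,0,0]],"claw":[0,0,0,0,0]}' 12;  python3 -m pendant '{"slide":[[-0.007,0,0.022],[-0.003,0,0.015],[0,0,0.007],[0,0,0]],"dr":[[0,0,0],[0,0,0],[0,0,0],[0,0,0]],"claw":[0,0,0,0]}' 12
```

```text
clock: 18.5
position: [0.6025, -0.0152, 0.0906]
ee_rot: [3.14, 0.076, -0.003]
force: [-0.4, -3.6, -0.4]
width: 0.182
gripper_force: 12.0
clock: 18.9
position: [0.5998, -0.0153, 0.078]
ee_rot: [3.14, 0.076, -0.003]
force: [-1.8, -4.1, -1.1]
width: 0.183
gripper_force: 12.0
```

```bash
python3 -m pendant '{"slide":[[0,0,0],[0,0,0],[0,0,0],[0,0,-0.05],[0,0,-0.1],[0,0,-0.12],[-0.05,0,-0.12],[-0.13,0,-0.1],[-0.13,0,0],[-0.13,0,0]],"dr":[[0,0,0],[0,0,0],[0,0,0],[0,0,0],[0,0,0],[0,0,0],[0,0,0],[0,0,0],[0,0,0],[0,0,0]],"claw":[0.4,0.4,0.4,0.4,0.4,0.4,0.4,0.4,0.4,0.4]}' 12; python3 -m pendant '{"slide":[[-0.13,0,0],[-0.1,0,0],[0,0,0]],"dr":[[0,0,0],[0,0,0],[0,0,0]],"claw":[0.4,0.4,0.4]}'; python3 - <<'E'
from h import *
z=lambda i:cv2.resize(i,(400,300),interpolation=cv2.INTER_CUBIC)
_,t=grab("top");_,s=grab("scene");_,w=grab("wrist")
cv2.imwrite("pics/m3.png",np.vstack([np.hstack([z(t[130:235,195:335]),z(s[165:255,190:310])]),np.hstack([z(w),z(t)])]))
c=arm.calibration("top"); o=lambda p:(proj(c,p)-[195,130])*[400/140,300/105]
ch=np.array([.6088,-.016,0]);Rz=R.from_euler('z',.0481).as_matrix()
for th in(0,1.25,1.45): print(th,o(Rz@[.04-.05*np.sin(th),0,.118+.05*np.cos(th)]+ch))
s=arm.observe();print(s["position"],s["force"],s["clock"])
E
```

```text
clock: 19.9
position: [0.4682, -0.0207, 0.2268]
ee_rot: [-3.14, -0.078, -0.005]
force: [-0.4, 0.8, 1.2]
width: 0.399
gripper_force: 0.0
clock: 20.2
position: [0.3965, -0.0246, 0.226]
ee_rot: [3.14, 0.077, -0.001]
force: [-0.2, -0.2, -0.0]
width: 0.396
gripper_force: 0.0
0 [200.87302154  72.50379334]
1.25 [201.45448399 137.22404679]
1.45 [201.21158199 142.26785732]
[ 0.40086904 -0.02440207  0.22624633] [-0.01575276  0.54894791 -0.01941361] 20.35
```

View pics/m3.png

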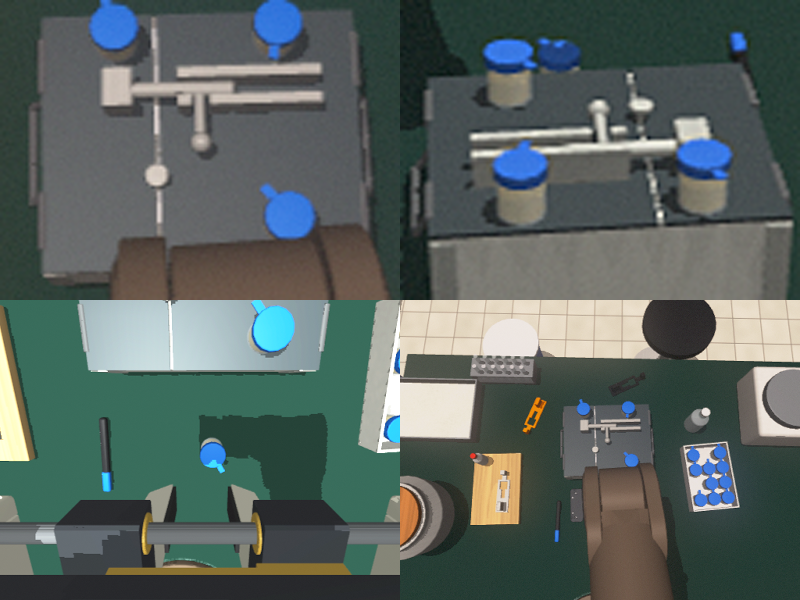

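The last mosaic shows the rod through the keeper at (115,88) and the handle lying in the notch. The knob is at (202,143), against (201,142) predicted for 1.45 rad. The plate is on the board at (503,488), and the cups, bottles and marker are in place. The gripper is free, so I hand the job in.

```bash
python3 -c "
from cell import arm
print(arm.sign_off())"
```

```text
the job is handed in; nothing more can be done
None
```

I handed the job in at about 20 s of the 54 s: the last pictures show the stop plate flat on the board, the bolt across in its keeper with its handle down in the notch, the cups, bottles and marker in place, and the gripper clear; the judge's verdict was not shown.

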